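Rock the pendulum angle gauge onto its red mark

ROBOT

A 7-joint arm with a two-finger parallel gripper is mounted at the origin on a cart in front of the work surface, level with it; the furniture and walls round the work are solid. World frame = base frame: x ahead of the robot, y to its left, z up, the work surface at z = 0. Lengths are in m, angles in rad, forces in N, time in s.
With the tool pointing down it reaches from about 0.35 to 0.9 m from the base axis. Payload 19.9 kg.
Tool frame: the origin (TCP) lies at the very end of the fingers, on their centre line; the grasp point (between the pads) lies 19 mm behind it; z points along the fingers, y is the line along which they close (so a half turn about z gives the same grasp; the last joint's range is limited). The gripper opens to 94 mm and grips with 3 to 60 N. Pads are 16 mm wide; open, the fingers measure 119 mm over their backs; the gripper's body (75 mm by 177 mm) begins 78 mm behind the grasp point.
Start: joints at [1.121, 0.417, -0.01, 1.614, 0.005, 1.111, -0.053], TCP at [0.248, -0.573, 0.205] pointing down, gripper open.
Joint ranges: [-2.81, 2.81], [-0.39, 2.02], [-1.27, 1.25], [0.06, 2.57], [-1.19, 4.33], [0.19, 2], [-2.82, 2.82]. Speed limits (rad/s): [1.89, 1.89, 2.39, 2.39, 3.01, 3.01, 3.01].

INTERFACE

Orientations are given as a 3x3 rotation matrix whose columns are the frame's x, y, z axes.
In Python, from workcell import * gives the robot as it stands.
- The arm moves only by the tool move_arm, never from a script. Its argument "plan" is a list of rows, each an object with "dp": the shift along the tool's x, y, z in m, a list of three; "turn": the turn about the tool's z in degrees; "claw": the closure, from 0 (fully open) to 1 (shut). A call has 1 to 12 rows; each row is the pose to reach, as a shift and turn from the pose commanded when the call began, along the tool's axes at that moment; what a row does not reach only later rows make up. A row lasts 1/12 s, in which the tool goes at most 41.7 mm and 7.16 degrees, less where a joint would pass 70% of its speed; a pose out of reach is approached as far as the arm can. A call with a gripper value outside its range is refused whole. The fingers move at their own pace and stop on an object; "force" is the grip in N (left out, the last holds). Time passes only in rows, so rows that repeat a pose let the fingers close. It gives the time, the measured TCP pose, the force, the opening and the grip force at its end, in the units of the state.
- sense(): the state, without advancing time (a new reading comes with each control period).
- grab_frame(name): name is "scene" or "top"; returns a dict with "color" (420x560x3 uint8, red, green, blue), "fov_y" (degrees; the focal length in pixels is half the picture's height over the tangent of half this angle, whatever the lens; pixels are square), "cx", "cy" (the principal point, pixels), "k1" (the pictures are not rectified: a ray, as slopes to the right and down, at radius r is drawn at 1 + k1 r^2 times it, then the intrinsics apply), "rvec" (rotation vector, rad) and "tvec" (3), from world to camera coordinates, as OpenCV has them. Camera axes: x right, y down, z forward; pixel columns grow to the right and rows downward; lengths in m; the calibration is good to about 2 mm. A picture is of the moment at which its call begins. There is no depth.
- sign_off(): hands the job in; it is judged then, once.
The state is a dict: "clock": time; "joint_pos": joint angles; "joint_vel": joint speeds; "effort": joint torques, N m; "position": TCP position; "orientation": TCP orientation; "force": force on the tool from outside, world axes, zero at the start; "moment": the same for the moment, N m; "grip_width": finger opening in m; "gripper_force": force on a finger pad.
Only numpy, scipy, OpenCV 4.12 (cv2) and the standard library are available. Lean on these libraries where they do the work, as an engineer would, in place of code of your own. Each camera call takes 0.05 s, during which the arm holds its last target. There are 200 camera calls.

TASK

Check the pendulum angle gauge on its stud: lift it by its black tab out of the grey rest, slide its steel tongue down into the slot of the aluminium checking block with the gauge upright, and let the tongue come gently to rest on the brass stud for a moment. Then rock the gauge over in the slot until its swinging black pointer settles on the red mark of the dial, and finish while still holding the tab, with the tongue resting on the stud and the pointer still on the mark. Leave the vials standing where they are.

Things in the scene. Friction and masses are not known exactly. Their poses are not given: they have to be found in the camera images.
- gauge: Loose flat upright angle gauge, about 0.26 kg, 172 mm tall. Origin: middle of the tongue's bottom edge; z up, y along its width, x square to its face, dial on -x. Steel tongue 8 mm thick (x), 36 mm wide (y), z = 0 to 44 mm; blue disc 92 mm across, 8 mm thick plus 4 mm of pointer in front, centre z = 90 mm; black tab on top. Starts upright in the rest, dial to the rest's -x.
- gauge_grip (a point): Middle of the black grip tab, 150 mm above the gauge's origin; the tab is 12 mm thick (x), 24 mm wide (y), z = 128 to 172 mm. Pinch it here from above, fingers closing along the gauge's x.
- gauge_foot (a point): Middle of the tongue's bottom edge (the gauge's origin).
- pointer (a joint): Free-swinging weighted black pointer, 36 mm long, pivoted at the disc's centre, hanging plumb; settles in about a second. Value: how far the gauge leans about its own +x, rad: 0 upright, positive when the gauge's top leans to its own -y (to the right, seen from the dial side); the tip then stands right of the dial's lowest point.
- mark (a joint): Red mark on the dial's lower rim, 5 mm wide, in the same sense as the pointer's value: it stands 0.20 to 0.38 rad to the right of the dial's lowest point, and does not move. The pointer is on the mark when both values agree (pointer tip within half the mark's width).
- pointer_tip (a point): Tip of the pointer, 36 mm from the disc's centre.
- mark_tip (a point): Point on the red mark's middle, at the same 36 mm from the disc's centre.
- rest: Grey fixed parking rest, 50 x 74 mm, 46 mm tall; origin under its centre. Closed vertical slot 12 mm (x) by 42 mm (y), open at the top, its floor 8 mm above the bench; the gauge's tongue stands in it.
- block: Fixed aluminium checking block; origin under its centre, z up. Base 66 x 100 x 15 mm; on it two cheeks 80 mm long in y leave a slot 12 mm wide in x, open at both y ends; they reach z = 58 mm, the top 8 mm flared as a lead-in. Slot floor z = 15 mm. The gauge goes in with its x along the block's x; there is room to lean it 0.5 rad along the slot.
- stud: Brass stud fixed in the middle of the block's slot, frame same as the block's: an uneven rigid top of three domes in a row along y, the highest in the middle (y = 0, z = 27 mm), the others at y = -8 mm (z = 25 mm) and y = +7 mm (z = 23.5 mm).
- stud_top (a point): Top of the stud's middle dome, 27 mm above the block's origin: the point about which the tongue's edge rocks (to about 1 mm).
- vial_1: Specimen vial with a red band standing on the bench, 28 mm across, 113 mm tall, loose; origin under its centre. To be left alone.
- vial_4: Specimen vial with a green band standing on the bench, 28 mm across, 113 mm tall, loose; origin under its centre. To be left alone.
Not all that is in view belongs to the job. Leave any orange or purple look-alike of the rest alone.

How it is judged:
On the way:
1. the gauge stands about upright (within 0.1 rad) in the block's slot, its tongue resting on the stud (x of gauge_foot in the frame of block between -0.006 and 0.006 m and y of gauge_foot in the frame of block between -0.015 and 0.015 m and z of gauge_foot in the frame of block between 0.02 and 0.034 m and contact force between gauge and stud above 0.3 N and angle between gauge's own z axis and vertical below 0.1 rad), for 0.2 s.
At the end, for the whole second after the job is handed in: Gripper holds the gauge (over 1 N); foot in the slot, within 6 mm across, 15 mm along and 20 to 34 mm above the block's underside, pressing on the stud (over 0.3 N); pointer at rest (under 0.3 rad/s), tip within 2.5 mm of the mark's middle; gauge still, clear of the rest (x of gauge_foot in the frame of block between -0.006 and 0.006 m and y of gauge_foot in the frame of block between -0.015 and 0.015 m and z of gauge_foot in the frame of block between 0.02 and 0.034 m and contact force between gauge and stud above 0.3 N and distance between pointer_tip and mark_tip below 0.0025 m and velocity of joint pointer between -0.3 and 0.3 rad/s and contact force between the fingers and gauge above 1 N and contact force between gauge and rest below 0.05 N and angular speed of gauge below 0.15 rad/s); the arm keeps its last pose, push and grip.
It fails at once if the tongue is rammed onto the stud or the block (over 45 N) (contact force between gauge and block above 45 N).
It fails at once if a vial is moved more than 20 mm or knocked over (distance of any of vial_1, vial_4 from where it was at the start of the episode above 0.02 m or angle between any of vial_1, vial_4's own z axis and vertical above 0.3 rad).
It also fails if it takes over 45 s, if anything falls off the work surface, if the arm or the gripper's body presses on something with over 40 N, if the wrist force passes 120 N, or if a joint passes its speed limit or range.

## Working session

There is one attempt and no reset: what is moved stays moved. The work goes in short steps, Python scripts to look and compute and a tool call to move; the robot and the scene stay as the last step left them, time stands still between calls to the robot, and variables do not carry over. Pictures are saved under pics/ and viewed, at most 10 in all, crops included, and the job is handed in when it is done.

Besides the shell and the picture viewer there is one more tool, called after ">>>" as a command line: name --argument value ..., lists and objects as JSON in quotes. move_arm: Moves the arm, as the interface text tells. Its arguments: {"type":"object","properties":{"plan":{"type":"array","items":{"type":"object","properties":{"dp":{"type":"array","items":{"type":"number"}},"turn":{"type":"number"},"claw":{"type":"number"}}}},"force":{"type":"number"}},"required":["plan"]}

```bash
mkdir -p pics; ls; cat > h.py <<'E'
from workcell import *
import numpy as np, cv2
def cam(f):
    R,_=cv2.Rodrigues(np.array(f["rvec"],float)); t=np.array(f["tvec"],float).ravel()
    return R,t,210/np.tan(np.radians(f["fov_y"])/2)
def ray(f,u,v):
    R,t,F=cam(f); d=np.array([(u-f["cx"])/F,(v-f["cy"])/F]); s=d.copy()
    for _ in range(20): s=d/(1+f["k1"]*(s@s))
    return -R.T@t, R.T@np.array([s[0],s[1],1])
def onz(f,u,v,z):
    o,d=ray(f,u,v); return o+d*(z-o[2])/d[2]
def proj(f,p):
    R,t,F=cam(f); c=R@np.array(p,float)+t; s=c[:2]/c[2]; s=s*(1+f["k1"]*(s@s)); return s*F+[f["cx"],f["cy"]]
def tri(f1,p1,f2,p2):
    o1,d1=ray(f1,*p1);o2,d2=ray(f2,*p2)
    k=np.linalg.lstsq(np.c_[d1,-d2],o2-o1,rcond=None)[0]
    a=o1+k[0]*d1;b=o2+k[1]*d2; return (a+b)/2,np.linalg.norm(a-b)
def save(n,im): cv2.imwrite("pics/"+n,cv2.cvtColor(im,cv2.COLOR_RGB2BGR))
E
python3 - <<'E'
from h import *
import pickle
s=sense();print({k:np.round(v,3) for k,v in s.items()})
fs={n:grab_frame(n) for n in("scene","top")}
pickle.dump(fs,open("f0.pkl","wb"))
for n,f in fs.items():
    save(n+"0.png",f["color"]);R,t,F=cam(f);print(n,-R.T@t,R[2],F,f["k1"],f["cx"],f["cy"])
E
```

```text
pics
{'clock': np.float64(0.0), 'joint_pos': array([ 1.121,  0.418, -0.01 ,  1.614,  0.005,  1.111, -0.053]), 'joint_vel': array([ 0.001, -0.002,  0.002,  0.   ,  0.001,  0.001,  0.   ]), 'effort': array([ 0.0000e+00, -8.5126e+01,  6.3900e-01, -4.2600e+01, -4.9000e-02,
        1.9000e-02,  0.0000e+00]), 'position': array([ 0.248, -0.573,  0.205]), 'orientation': array([[ 0.918,  0.397, -0.001],
       [ 0.397, -0.918,  0.001],
       [-0.   , -0.001, -1.   ]]), 'force': array([-0.619,  0.061,  0.644]), 'moment': array([0.011, 0.064, 0.055]), 'gripper_force': np.float64(0.0), 'grip_width': np.float64(0.094)}
scene [0.1064214  0.37229675 0.81290891] [ 0.45282767 -0.48338587 -0.7491897 ] 384.02909586706915 0.02647085064039097 283.0353089352051 210.1446019163477
top [ 0.38273629 -0.08351689  1.1636733 ] [ 0.11278943 -0.00566981 -0.99360274] 431.2324245124906 -0.037614501421480234 279.2618396136933 205.0206557477734
```

View pics/scene0.png

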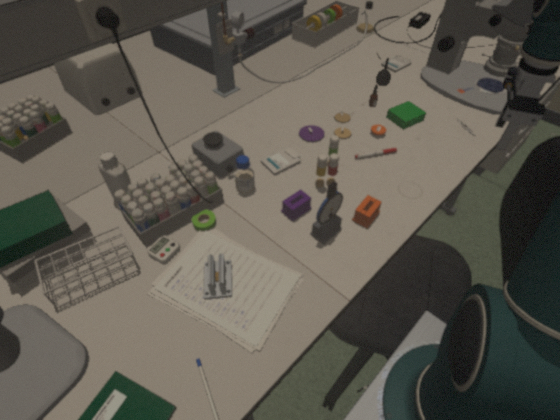

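View pics/top0.png

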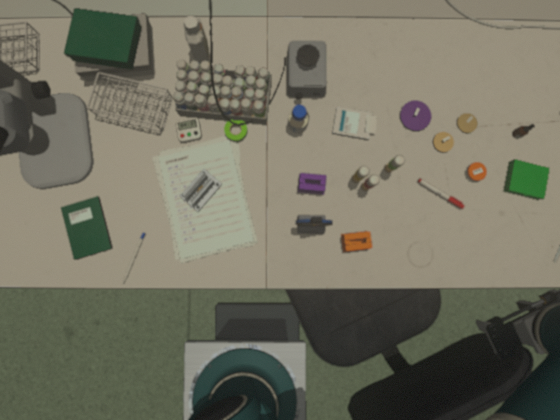

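The gauge in its grey rest is at scene (328,212) / top (312,223), and the block is at scene (217,276) / top (201,190). The look-alikes are purple at scene (296,205) and orange at scene (367,210). The grey rest holding the blue disc fits the description. I'll check it in an enlarged crop.

```bash
python3 - <<'E'
from h import *
import pickle
fs=pickle.load(open("f0.pkl","rb"))
def c(n,u,v,h=30): return cv2.resize(fs[n]["color"][v-h:v+h,u-h:u+h],(390,290+10) if 0 else (300,300),interpolation=cv2.INTER_CUBIC)
a=np.vstack([np.hstack([c("scene",328,212,35),c("scene",217,276)]),np.hstack([c("top",318,223),c("top",201,190)])])
a=cv2.convertScaleAbs(a,alpha=1.6)
save("crop0.png",a)
f=fs["top"]
for p in[(201,190),(312,223),(362,174),(371,183),(396,163)]: print(p,onz(f,*p,0.05))
E
```

```text
(201, 190) [0.54829004 0.11443684 0.05      ]
(312, 223) [ 0.46244569 -0.17466852  0.05      ]
(362, 174) [ 0.59153602 -0.3072136   0.05      ]
(371, 183) [ 0.56765218 -0.33039316  0.05      ]
(396, 163) [ 0.62132392 -0.39805956  0.05      ]
```

View pics/crop0.png

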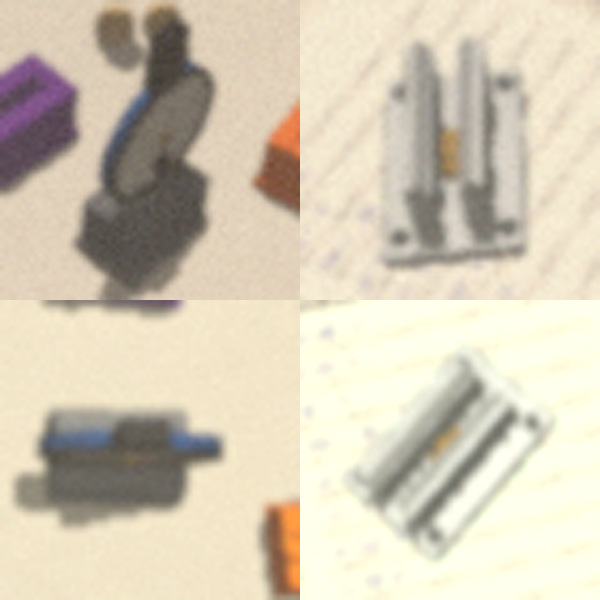

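```bash
python3 - <<'E'
from h import *
import pickle
fs=pickle.load(open("f0.pkl","rb"))
def c(n,u0,v0):
    a=fs[n]["color"][v0:v0+50,u0:u0+66].astype(float); lo,hi=np.percentile(a,1),np.percentile(a,99)
    a=np.clip((a-lo)/(hi-lo)*255,0,255).astype(np.uint8)
    a=cv2.resize(a,(396,300),interpolation=cv2.INTER_CUBIC)
    for k in range(0,66,10): cv2.line(a,(k*6+3,0),(k*6+3,6),(255,0,0)); 
    for k in range(0,50,10): cv2.line(a,(0,k*6+3),(6,k*6+3),(255,0,0))
    return a
save("crop1.png",np.vstack([np.hstack([c("scene",297,178),c("scene",184,252)]),np.hstack([c("top",285,200),c("top",168,165)])]))
for n in fs:
    im=fs[n]["color"]; hsv=cv2.cvtColor(im,cv2.COLOR_RGB2HSV)
    win=np.zeros(im.shape[:2],np.uint8)
    if n=="scene": win[255:300,195:240]=1
    else: win[165:215,175:230]=1
    m=cv2.inRange(hsv,(5,90,60),(28,255,255))*win
    v,u=np.nonzero(m);print(n,"brass",len(u),u.mean(),v.mean(),u.min(),u.max(),v.min(),v.max())
E
```

```text
scene brass 20 216.1 275.95 215 217 273 280
top brass 6 199.16666666666666 187.5 198 201 186 189
```

View pics/crop1.png

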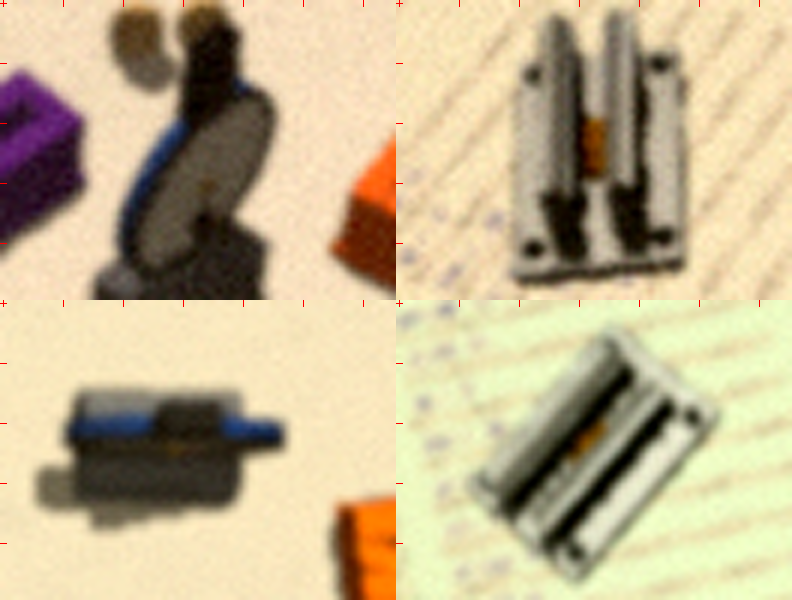

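The top-left crop confirms the blue disc and black tab standing in the grey rest. The tab top is near scene (332,183) / top (316,219). The block's four screw holes give its centre and axis, and the brass stud is at scene (216,276).

```bash
python3 - <<'E'
from h import *
import pickle
fs=pickle.load(open("f0.pkl","rb")); S,T=fs["scene"],fs["top"]
sp=lambda u0,v0,p:(u0+(p[0]-2.5)/6,v0+(p[1]-2.5)/6)
H=np.array([onz(S,*sp(184,252,p),.015) for p in[(136,74),(264,63),(137,248),(266,235)]]);print("holes scene\n",H[:,:2],H.mean(0))
HT=np.array([onz(T,*sp(168,165,p),.015) for p in[(296,115),(179,252),(89,185),(218,43)]]);print("holes top\n",HT[:,:2],HT.mean(0))
for n,h in(("s",H),):
  for a,b in((0,2),(1,3)): d=h[a]-h[b];print("slot dir",np.degrees(np.arctan2(d[1],d[0])),np.linalg.norm(d))
  for a,b in((0,1),(2,3)): d=h[a]-h[b];print("x dir",np.degrees(np.arctan2(d[1],d[0])),np.linalg.norm(d))
for a,b in((0,1),(3,2)): d=HT[a]-HT[b];print("top slot dir",np.degrees(np.arctan2(d[1],d[0])),np.linalg.norm(d))
print("top stud",onz(T,199.2,187.5,.026),"scene",onz(S,216.1,276,.026),"tri",tri(S,(216.1,276),T,(199.2,187.5)))
print("slot centre line cheeks (top z58)")
t1,s1=sp(285,200,(190,115)),sp(297,178,(212,30))
print("tab top",onz(T,*t1,.18),onz(S,*s1,.18),tri(S,s1,T,t1))
for z,ps in((.046,[(75,92),(240,90)]),(.098,[(68,130),(284,135)])):
  a,b=[onz(T,*sp(285,200,p),z) for p in ps];d=a-b;print(a,b,np.degrees(np.arctan2(d[1],d[0])))
# tool yaw
print(np.degrees(np.arctan2(.397,.918)))
E
```

```text
holes scene
 [[0.60343913 0.1163932 ]
 [0.56961343 0.07668928]
 [0.54044374 0.16668082]
 [0.50864154 0.12860971]] [0.55553446 0.12209325 0.015     ]
holes top
 [[0.57057807 0.07806884]
 [0.50856696 0.12930701]
 [0.53871141 0.17040092]
 [0.60339875 0.11386126]] [0.5553138  0.12290951 0.015     ]
slot dir -38.599475917530356 0.08060560145546156
slot dir -40.41595794053249 0.08008309749511325
x dir 49.57071396761822 0.05215917620052099
x dir 50.12674864930033 0.049606341053731
top slot dir -39.56603782859442 0.08044083275676905
top slot dir -41.15492776726844 0.08591382483844313
top stud [0.55859203 0.12366036 0.026     ] scene [0.5530947  0.12536505 0.026     ] tri (array([0.55850676, 0.12395359, 0.01882403]), np.float64(0.0030497002614890563))
slot centre line cheeks (top z58)
tab top [ 0.462899   -0.17383955  0.18      ] [ 0.46559931 -0.17828507  0.18      ] (array([ 0.46240941, -0.17333602,  0.18567002]), np.float64(6.478660315648061e-05))
[ 0.48376244 -0.13630087  0.046     ] [ 0.48472834 -0.20796734  0.046     ] 90.77216644576055
[ 0.46330745 -0.1308962   0.098     ] [ 0.46133753 -0.22018685  0.098     ] 88.73614768326213
23.38664215398198
```

>>> move_arm --plan '[{"dp": [0.03, -0.023, -0.02], "turn": -5.5, "claw": 0}, {"dp": [0.06, -0.047, -0.02], "turn": -11, "claw": 0}, {"dp": [0.09, -0.07, -0.02], "turn": -16.5, "claw": 0}, {"dp": [0.12, -0.094, -0.02], "turn": -22, "claw": 0}, {"dp": [0.15, -0.118, -0.02], "turn": -28, "claw": 0}, {"dp": [0.18, -0.142, -0.02], "turn": -34, "claw": 0}, {"dp": [0.21, -0.165, -0.02], "turn": -40, "claw": 0}, {"dp": [0.24, -0.189, -0.02], "turn": -46, "claw": 0}, {"dp": [0.27, -0.212, -0.02], "turn": -52, "claw": 0}, {"dp": [0.3, -0.236, -0.02], "turn": -58, "claw": 0}, {"dp": [0.33, -0.26, -0.02], "turn": -63, "claw": 0}, {"dp": [0.356, -0.28, -0.02], "turn": -66.6, "claw": 0}]'

```text
clock: 1.1
position: [0.4644, -0.1725, 0.2255]
orientation: [[-0.006, 1.0, -0.0], [1.0, 0.006, 0.0], [0.0, -0.0, -1.0]]
force: [1.4, -0.3, 0.3]
grip_width: 0.094
gripper_force: 0.0
```

>>> move_arm --plan '[{"dp": [0, 0, 0], "turn": 0, "claw": 0}, {"dp": [0, 0, 0], "turn": 0, "claw": 0}, {"dp": [0, 0, 0], "turn": 0, "claw": 0.3}, {"dp": [0, 0, 0], "turn": 0, "claw": 0.3}]'

```text
clock: 1.43
position: [0.4633, -0.1761, 0.2253]
orientation: [[0.002, 1.0, -0.001], [1.0, -0.002, -0.0], [-0.0, -0.001, -1.0]]
force: [0.8, -0.7, -0.3]
grip_width: 0.0839
gripper_force: 0.0
```

```bash
python3 - <<'E'
from h import *
import pickle
s=sense();print({k:np.round(v,4) for k,v in s.items() if k in("clock","position","orientation","force","grip_width")})
fs={n:grab_frame(n) for n in("scene","top")}
pickle.dump(fs,open("f1.pkl","wb"))
a=[cv2.resize(fs["scene"]["color"][140:250,270:380],(400,400),interpolation=cv2.INTER_CUBIC),cv2.resize(fs["top"]["color"][175:265,265:355],(400,400),interpolation=cv2.INTER_CUBIC)]
save("grasp1.png",cv2.convertScaleAbs(np.hstack(a),alpha=1.6))
E
```

```text
{'clock': np.float64(1.4333), 'position': array([ 0.4633, -0.1761,  0.2253]), 'orientation': array([[ 1.8e-03,  1.0e+00, -5.0e-04],
       [ 1.0e+00, -1.8e-03, -1.0e-04],
       [-1.0e-04, -5.0e-04, -1.0e+00]]), 'force': array([ 0.8421, -0.6653, -0.2522]), 'grip_width': np.float64(0.0839)}
```

View pics/grasp1.png

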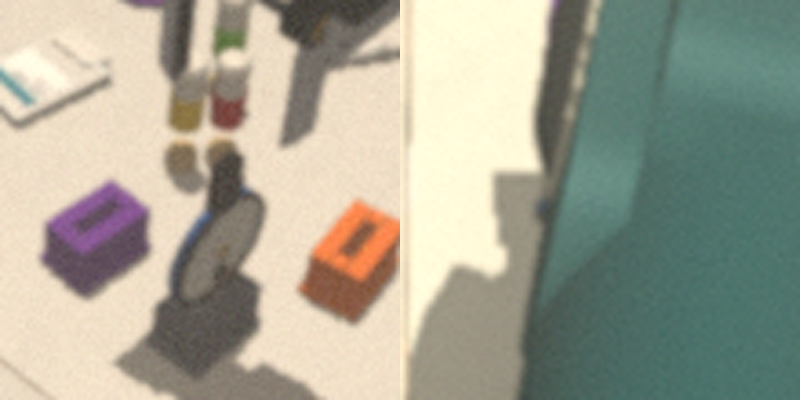

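The scene crop shows the fingers either side of the tab (tab top at about scene (332,183)), with the gauge upright. Descending.

>>> move_arm --plan '[{"dp": [0, 0, 0.02], "turn": 0, "claw": 0.4}, {"dp": [0, 0, 0.045], "turn": 0, "claw": 0.5}, {"dp": [0, 0, 0.07], "turn": 0, "claw": 0.6}, {"dp": [0, 0, 0.084], "turn": 0, "claw": 0.6}, {"dp": [0, 0, 0.084], "turn": 0, "claw": 0.7}, {"dp": [0, 0, 0.084], "turn": 0, "claw": 0.8}, {"dp": [0, 0, 0.084], "turn": 0, "claw": 1}, {"dp": [0, 0, 0.084], "turn": 0, "claw": 1}, {"dp": [0, 0, 0.084], "turn": 0, "claw": 1}, {"dp": [0, 0, 0.084], "turn": 0, "claw": 1}, {"dp": [0, 0, 0.084], "turn": 0, "claw": 1}, {"dp": [0, 0, 0.084], "turn": 0, "claw": 1}]' --force 12

```text
clock: 2.53
position: [0.4639, -0.1754, 0.1422]
orientation: [[-0.0, 1.0, 0.0], [1.0, 0.0, -0.001], [-0.001, 0.0, -1.0]]
force: [-2.7, -0.5, 9.0]
grip_width: 0.0125
gripper_force: 12.0
```

>>> move_arm --plan '[{"dp": [0, 0, 0], "turn": 0, "claw": 1}, {"dp": [0, 0, 0], "turn": 0, "claw": 1}, {"dp": [0, 0, 0], "turn": 0, "claw": 1}, {"dp": [0, 0, 0], "turn": 0, "claw": 1}]'

```text
clock: 2.87
position: [0.464, -0.1754, 0.1422]
orientation: [[-0.0, 1.0, 0.0], [1.0, 0.0, -0.001], [-0.001, 0.0, -1.0]]
force: [-2.5, 0.8, 9.3]
grip_width: 0.0127
gripper_force: 12.0
```

>>> move_arm --plan '[{"dp": [0, 0, -0.005], "turn": 0, "claw": 1}, {"dp": [0, 0, -0.015], "turn": 0, "claw": 1}, {"dp": [0, 0, -0.03], "turn": 0, "claw": 1}, {"dp": [0, 0, -0.05], "turn": 0, "claw": 1}, {"dp": [0, 0, -0.075], "turn": 0, "claw": 1}, {"dp": [0, 0, -0.1], "turn": 0, "claw": 1}, {"dp": [0, 0, -0.13], "turn": 0, "claw": 1}, {"dp": [0, 0, -0.15], "turn": 0, "claw": 1}, {"dp": [0, 0, -0.15], "turn": 0, "claw": 1}, {"dp": [0, 0, -0.15], "turn": 0, "claw": 1}]'

```text
clock: 3.7
position: [0.4642, -0.1751, 0.2926]
orientation: [[-0.001, 1.0, 0.002], [1.0, 0.001, -0.001], [-0.001, 0.002, -1.0]]
force: [0.2, 0.1, -3.0]
grip_width: 0.0119
gripper_force: 12.0
```

```bash
python3 - <<'E'
from h import *
s=sense();print({k:np.round(v,4) for k,v in s.items()})
p=np.array([.36,.10,.38]);o,_=ray(grab_frame("scene"),0,0);print(o-p, proj(grab_frame("scene"),p))
E
```

```text
{'clock': np.float64(3.7), 'joint_pos': array([ 0.7039,  0.1269, -0.443 ,  1.8034,  0.0582,  1.2217,  0.2447]), 'joint_vel': array([-0.0048,  0.0283,  0.0031,  0.0394,  0.0047, -0.0185, -0.0052]), 'effort': array([ 1.28000e-02, -5.89848e+01, -2.60510e+00, -4.88806e+01,
       -1.76500e-01,  5.44600e-01,  1.10500e-01]), 'position': array([ 0.4642, -0.1751,  0.2926]), 'orientation': array([[-5.e-04,  1.e+00,  2.e-03],
       [ 1.e+00,  5.e-04, -1.e-03],
       [-1.e-03,  2.e-03, -1.e+00]]), 'force': array([ 0.1921,  0.0502, -3.0294]), 'moment': array([-0.0652, -0.1046, -0.0104]), 'gripper_force': np.float64(11.9997), 'grip_width': np.float64(0.0119)}
[-0.2535786   0.27229675  0.43290891] [283.72594486 215.51883296]
```

>>> move_arm --plan '[{"dp": [0.02, -0.006, -0.02], "turn": 3, "claw": 1}, {"dp": [0.04, -0.012, -0.035], "turn": 7, "claw": 1}, {"dp": [0.065, -0.02, -0.05], "turn": 11, "claw": 1}, {"dp": [0.09, -0.028, -0.065], "turn": 15, "claw": 1}, {"dp": [0.115, -0.036, -0.08], "turn": 19, "claw": 1}, {"dp": [0.14, -0.044, -0.095], "turn": 23, "claw": 1}, {"dp": [0.165, -0.052, -0.11], "turn": 27, "claw": 1}, {"dp": [0.19, -0.06, -0.125], "turn": 31, "claw": 1}, {"dp": [0.215, -0.066, -0.14], "turn": 35, "claw": 1}, {"dp": [0.24, -0.073, -0.16], "turn": 39, "claw": 1}, {"dp": [0.26, -0.08, -0.175], "turn": 42, "claw": 1}, {"dp": [0.275, -0.084, -0.19], "turn": 45, "claw": 1}]'

```text
clock: 4.8
position: [0.3787, 0.1018, 0.4816]
orientation: [[0.707, 0.707, -0.001], [0.707, -0.707, -0.0], [-0.001, -0.001, -1.0]]
force: [0.0, -0.2, -3.0]
grip_width: 0.0123
gripper_force: 12.0
```

>>> move_arm --plan '[{"dp": [0, 0, 0], "turn": 0}, {"dp": [0, 0, 0], "turn": 0}, {"dp": [0, 0, 0], "turn": 0}, {"dp": [0, 0, 0], "turn": 0}, {"dp": [0, 0, 0], "turn": 0}, {"dp": [0, 0, 0], "turn": 0}, {"dp": [0, 0, 0], "turn": 0}, {"dp": [0, 0, 0], "turn": 0}, {"dp": [0, 0, 0], "turn": 0}, {"dp": [0, 0, 0], "turn": 0}, {"dp": [0, 0, 0], "turn": 0}, {"dp": [0, 0, 0], "turn": 0}]'

```text
validation failed for argument at $.pl...
```

```bash
python3 - <<'E'
from h import *
import pickle
s=sense();print({k:np.round(v,4) for k,v in s.items() if k in("clock","position","orientation","force","grip_width")})
f=grab_frame("scene");g=grab_frame("scene");h=grab_frame("scene")
f["color"]=((f["color"].astype(int)+g["color"]+h["color"])//3).astype(np.uint8)
pickle.dump((s,f),open("f2.pkl","wb"))
p=s["position"]-[0,0,.044]; u,v=proj(f,p).round().astype(int);print(u,v)
im=f["color"][v-60:v+60,u-60:u+60]
save("dial.png",cv2.convertScaleAbs(cv2.resize(im,(600,600),interpolation=cv2.INTER_CUBIC),alpha=1.7))
E
```

```text
{'clock': np.float64(4.8), 'position': array([0.3787, 0.1018, 0.4816]), 'orientation': array([[ 7.075e-01,  7.068e-01, -9.000e-04],
       [ 7.068e-01, -7.075e-01, -1.000e-04],
       [-8.000e-04, -6.000e-04, -1.000e+00]]), 'force': array([ 0.0058, -0.2488, -3.0336]), 'grip_width': np.float64(0.0123)}
273 182
```

View pics/dial.png

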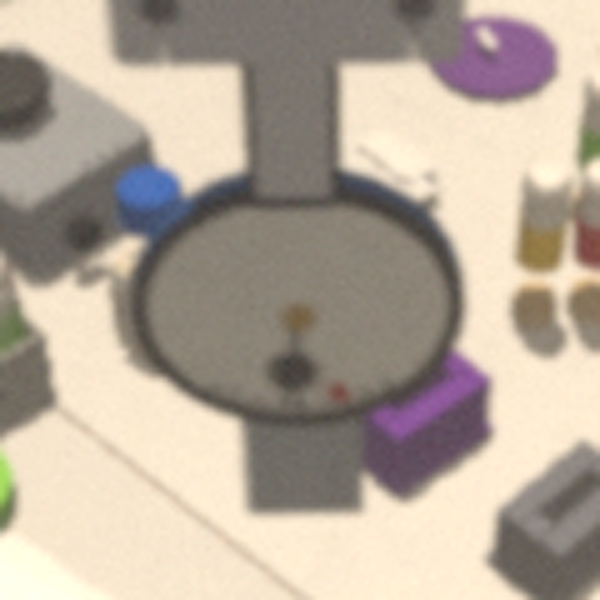

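```bash
python3 - <<'E'
from h import *
import pickle
s,f=pickle.load(open("f2.pkl","rb"));u0,v0=213,122
im=f["color"];hsv=cv2.cvtColor(im,cv2.COLOR_RGB2HSV).astype(int)
a=im.astype(int);red=a[...,0]-(a[...,1]+a[...,2])/2
w=np.zeros_like(red);w[v0+70:v0+84,u0+60:u0+76]=1
wr=np.clip(red-12,0,None)*w;vv,uu=np.mgrid[:420,:560];mk=(uu*wr).sum()/wr.sum(),(vv*wr).sum()/wr.sum();print("mark px",mk,wr.max())
R=np.array(s["orientation"]);n=R[:,1];n=np.array([n[0],n[1],0]);n/=np.linalg.norm(n);yv=np.cross([0,0,1],n)
P=np.array(s["position"])
def loc(px,off):
    o,d=ray(f,*px);k=((P+off*n-o)@n)/(d@n);q=o+k*d-P;return np.round(np.array([q@yv,q[2]])*1000,1)
pp=lambda x,y:(u0+(x-2)/5,v0+(y-2)/5)
print("mark",loc(mk,-.004))
for nm,p,off in[("hub",(298,317),-.008),("bob",(290,370),-.007),("tabL",(248,130),-.006),("tabR",(336,130),-.006),("tonL",(248,505),-.004),("tonR",(360,505),-.004),("tonL1",(248,440),-.004),("tonR1",(362,440),-.004),("dL",(140,300),-.004),("dR",(460,298),-.004),("dT",(298,200),-.004),("dB",(300,420),-.004)]: print(nm,loc(pp(*p),off))
E
```

```text
mark px (np.float64(280.2529644268775), np.float64(200.04347826086956)) 13.5
mark [ -9.5 -76.3]
hub [  1.7 -41.5]
bob [  4.3 -63.5]
tabL [13.2 22.6]
tabR [-8.8 22.3]
tonL [  18.4 -126.9]
tonR [ -16.3 -127.7]
tonL1 [ 17.4 -96.6]
tonR1 [-16.6 -97.4]
dL [ 45. -38.]
dR [-43.  -38.9]
dT [ 1.1 -2.5]
dB [  1.8 -88.1]
```

>>> move_arm --plan '[{"dp": [0, 0, 0], "turn": -7, "claw": 1}, {"dp": [0, 0, 0], "turn": -14, "claw": 1}, {"dp": [0, 0, 0], "turn": -21, "claw": 1}, {"dp": [0, 0, 0], "turn": -28, "claw": 1}, {"dp": [0, 0, 0], "turn": -35, "claw": 1}, {"dp": [0, 0, 0], "turn": -42, "claw": 1}, {"dp": [0, 0, 0], "turn": -49, "claw": 1}, {"dp": [0, 0, 0], "turn": -56, "claw": 1}, {"dp": [0, 0, 0], "turn": -63, "claw": 1}, {"dp": [0, 0, 0], "turn": -70, "claw": 1}, {"dp": [0, 0, 0], "turn": -77, "claw": 1}, {"dp": [0, 0, 0], "turn": -84, "claw": 1}]'

```text
clock: 5.95
position: [0.3798, 0.0988, 0.4799]
orientation: [[-0.634, 0.773, -0.003], [0.773, 0.634, 0.0], [0.002, -0.002, -1.0]]
force: [-0.2, -0.6, -3.1]
grip_width: 0.0122
gripper_force: 12.0
```

The dial crop shows the hub at (298,317), the pointer bob at (290,370) and the red mark at (338,392), just right of the lowest point. That puts the mark at about 0.317 rad. Moving above the block.

>>> move_arm --plan '[{"dp": [-0.005, 0.008, 0.01], "turn": -1, "claw": 1}, {"dp": [-0.012, 0.02, 0.028], "turn": -2, "claw": 1}, {"dp": [-0.021, 0.034, 0.048], "turn": -3, "claw": 1}, {"dp": [-0.03, 0.049, 0.07], "turn": -4, "claw": 1}, {"dp": [-0.04, 0.065, 0.094], "turn": -5, "claw": 1}, {"dp": [-0.05, 0.081, 0.118], "turn": -6, "claw": 1}, {"dp": [-0.06, 0.097, 0.142], "turn": -7, "claw": 1}, {"dp": [-0.07, 0.113, 0.165], "turn": -8, "claw": 1}, {"dp": [-0.079, 0.128, 0.186], "turn": -9, "claw": 1}, {"dp": [-0.086, 0.14, 0.204], "turn": -10, "claw": 1}, {"dp": [-0.092, 0.148, 0.216], "turn": -11, "claw": 1}, {"dp": [-0.094, 0.151, 0.22], "turn": -11, "claw": 1}]'

```text
clock: 6.95
position: [0.5561, 0.1211, 0.2569]
orientation: [[-0.765, 0.644, -0.005], [0.644, 0.765, 0.0], [0.004, -0.003, -1.0]]
force: [-0.9, -0.7, -2.4]
grip_width: 0.0119
gripper_force: 12.0
```

>>> move_arm --plan '[{"dp": [0, 0, 0], "turn": 0, "claw": 1}, {"dp": [0, 0, 0], "turn": 0, "claw": 1}, {"dp": [0, 0, 0], "turn": 0, "claw": 1}, {"dp": [0, 0, 0], "turn": 0, "claw": 1}, {"dp": [0, 0, 0], "turn": 0, "claw": 1}, {"dp": [0, 0, 0], "turn": 0, "claw": 1}, {"dp": [0, 0, 0], "turn": 0, "claw": 1}, {"dp": [0, 0, 0], "turn": 0, "claw": 1}]'

```text
clock: 7.62
position: [0.5562, 0.1219, 0.2616]
orientation: [[-0.766, 0.643, 0.0], [0.643, 0.766, 0.0], [-0.0, 0.0, -1.0]]
force: [0.7, -0.3, -2.7]
grip_width: 0.0122
gripper_force: 12.0
```

```bash
python3 - <<'E'
from h import *
s=sense();print({k:np.round(v,4) for k,v in s.items() if k in("clock","position","orientation","force","grip_width")})
R=np.array(s["orientation"]);d=np.array([.5566,.1215,s["position"][2]])-s["position"];print("need dx,dy mm",np.round(R.T@d*1000,2),"yaw",np.degrees(np.arctan2(R[1,1],R[0,1])))
E
```

```text
{'clock': np.float64(7.6167), 'position': array([0.5562, 0.1219, 0.2616]), 'orientation': array([[-7.662e-01,  6.426e-01,  3.000e-04],
       [ 6.426e-01,  7.662e-01,  0.000e+00],
       [-2.000e-04,  2.000e-04, -1.000e+00]]), 'force': array([ 0.7255, -0.3395, -2.6583]), 'grip_width': np.float64(0.0122)}
need dx,dy mm [-0.62 -0.07  0.  ] yaw 50.013007277623316
```

>>> move_arm --plan '[{"dp": [-0.0005, 0, 0.01], "turn": 0, "claw": 1}, {"dp": [-0.0005, 0, 0.025], "turn": 0, "claw": 1}, {"dp": [-0.0005, 0, 0.04], "turn": 0, "claw": 1}, {"dp": [-0.0005, 0, 0.052], "turn": 0, "claw": 1}, {"dp": [-0.0005, 0, 0.06], "turn": 0, "claw": 1}, {"dp": [-0.0005, 0, 0.064], "turn": 0, "claw": 1}, {"dp": [-0.0005, 0, 0.064], "turn": 0, "claw": 1}, {"dp": [-0.0005, 0, 0.064], "turn": 0, "claw": 1}, {"dp": [-0.0005, 0, 0.064], "turn": 0, "claw": 1}]'

```text
clock: 8.37
position: [0.5569, 0.1218, 0.1981]
orientation: [[-0.766, 0.643, 0.001], [0.643, 0.766, 0.0], [-0.0, 0.001, -1.0]]
force: [-0.5, -0.0, -2.6]
grip_width: 0.0121
gripper_force: 12.0
```

```bash
python3 - <<'E'
from h import *
s=sense();print({k:np.round(v,4) for k,v in s.items() if k in("clock","position","force","grip_width")})
f=grab_frame("scene");im=f["color"][225:305,160:260]
save("above.png",cv2.convertScaleAbs(cv2.resize(im,(700,560),interpolation=cv2.INTER_CUBIC),alpha=1.6))
E
```

```text
{'clock': np.float64(8.3667), 'position': array([0.5569, 0.1218, 0.1981]), 'force': array([-0.4575, -0.026 , -2.6084]), 'grip_width': np.float64(0.0121)}
```

View pics/above.png

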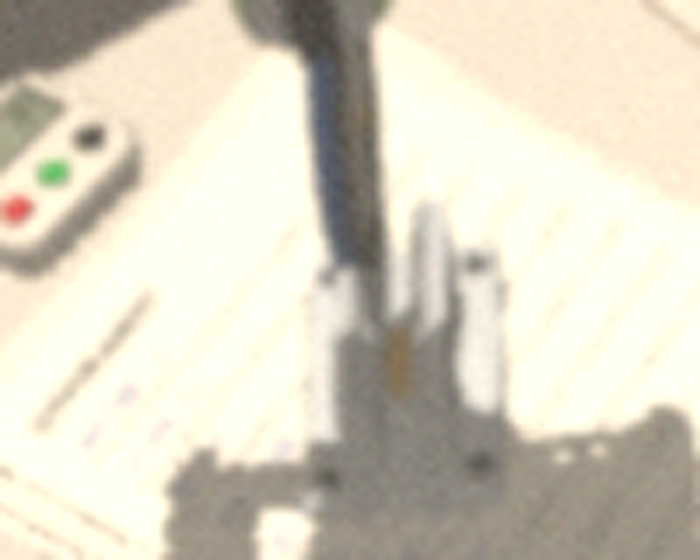

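The tongue's bottom is at panel (371,320) between the cheeks, with the stud ahead at (398,365). It is aligned with the slot, so I'm descending gently while watching the force.

>>> move_arm --plan '[{"dp": [0, 0, 0.002], "turn": 0, "claw": 1}, {"dp": [0, 0, 0.005], "turn": 0, "claw": 1}, {"dp": [0, 0, 0.008], "turn": 0, "claw": 1}, {"dp": [0, 0, 0.01], "turn": 0, "claw": 1}, {"dp": [0, 0, 0.01], "turn": 0, "claw": 1}]'

```text
clock: 8.83
position: [0.5563, 0.1215, 0.1868]
orientation: [[-0.766, 0.643, -0.001], [0.643, 0.766, -0.0], [0.001, -0.001, -1.0]]
force: [-0.1, 0.2, -3.0]
grip_width: 0.012
gripper_force: 12.0
```

>>> move_arm --plan '[{"dp": [0, 0, 0.002], "turn": 0, "claw": 1}, {"dp": [0, 0, 0.004], "turn": 0, "claw": 1}, {"dp": [0, 0, 0.006], "turn": 0, "claw": 1}, {"dp": [0, 0, 0.008], "turn": 0, "claw": 1}, {"dp": [0, 0, 0.01], "turn": 0, "claw": 1}, {"dp": [0, 0, 0.01], "turn": 0, "claw": 1}]'

```text
clock: 9.33
position: [0.5564, 0.1216, 0.177]
orientation: [[-0.766, 0.642, -0.001], [0.642, 0.766, 0.0], [0.0, -0.0, -1.0]]
force: [-0.3, 0.0, -4.0]
grip_width: 0.0124
gripper_force: 12.0
```

>>> move_arm --plan '[{"dp": [0, 0, 0.003], "turn": 0, "claw": 1}, {"dp": [0, 0, 0.006], "turn": 0, "claw": 1}, {"dp": [0, 0, 0.009], "turn": 0, "claw": 1}, {"dp": [0, 0, 0.011], "turn": 0, "claw": 1}, {"dp": [0, 0, 0.013], "turn": 0, "claw": 1}, {"dp": [0, 0, 0.013], "turn": 0, "claw": 1}, {"dp": [0, 0, 0.013], "turn": 0, "claw": 1}]'

```text
clock: 9.92
position: [0.5565, 0.1216, 0.1643]
orientation: [[-0.766, 0.642, -0.0], [0.642, 0.766, -0.0], [0.0, -0.0, -1.0]]
force: [-0.7, -0.9, -2.2]
grip_width: 0.0119
gripper_force: 12.0
```

>>> move_arm --plan '[{"dp": [0, 0, 0.001], "turn": 0, "claw": 1}, {"dp": [0, 0, 0.0015], "turn": 0, "claw": 1}, {"dp": [0, 0, 0.002], "turn": 0, "claw": 1}, {"dp": [0, 0, 0.002], "turn": 0, "claw": 1}]'

```text
clock: 10.25
position: [0.5565, 0.1216, 0.1624]
orientation: [[-0.766, 0.643, -0.0], [0.643, 0.766, -0.0], [0.0, -0.0, -1.0]]
force: [-0.3, -1.7, -2.7]
grip_width: 0.0119
gripper_force: 12.0
```

>>> move_arm --plan '[{"dp": [0, 0, 0.0005], "turn": 0, "claw": 1}, {"dp": [0, 0, 0.001], "turn": 0, "claw": 1}, {"dp": [0, 0, 0.001], "turn": 0, "claw": 1}, {"dp": [0, 0, 0.001], "turn": 0, "claw": 1}]'

```text
clock: 10.58
position: [0.5565, 0.1216, 0.1614]
orientation: [[-0.766, 0.642, -0.0], [0.642, 0.766, 0.0], [0.0, -0.0, -1.0]]
force: [-0.6, -1.4, -2.2]
grip_width: 0.0119
gripper_force: 12.0
```

>>> move_arm --plan '[{"dp": [0, 0, 0.0005], "turn": 0, "claw": 1}, {"dp": [0, 0, 0.001], "turn": 0, "claw": 1}, {"dp": [0, 0, 0.001], "turn": 0, "claw": 1}, {"dp": [0, 0, 0.001], "turn": 0, "claw": 1}]'

```text
clock: 10.92
position: [0.5569, 0.1217, 0.161]
orientation: [[-0.766, 0.643, 0.001], [0.643, 0.766, 0.0], [-0.001, 0.001, -1.0]]
force: [-2.0, -2.6, 5.5]
grip_width: 0.0118
gripper_force: 12.0
```

>>> move_arm --plan '[{"dp": [0, -0.0005, 0], "turn": 0, "claw": 1}, {"dp": [0, -0.001, 0], "turn": 0, "claw": 1}, {"dp": [0, -0.001, 0], "turn": 0, "claw": 1}, {"dp": [0, -0.001, 0], "turn": 0, "claw": 1}, {"dp": [0, -0.001, 0], "turn": 0, "claw": 1}, {"dp": [0, -0.001, 0], "turn": 0, "claw": 1}]'

```text
clock: 11.42
position: [0.5564, 0.1213, 0.161]
orientation: [[-0.766, 0.642, 0.001], [0.642, 0.766, 0.001], [-0.001, 0.001, -1.0]]
force: [-1.1, 0.1, 5.3]
grip_width: 0.0116
gripper_force: 12.0
```

>>> move_arm --plan '[{"dp": [0, 0, 0], "turn": 0, "claw": 1}, {"dp": [-0.002, 0, 0], "turn": 0, "claw": 1}, {"dp": [-0.005, 0, 0.0001], "turn": 0, "claw": 1}, {"dp": [-0.008, 0, 0.0003], "turn": 0, "claw": 1}, {"dp": [-0.011, 0, 0.0006], "turn": 0, "claw": 1}, {"dp": [-0.0135, 0, 0.0008], "turn": 0, "claw": 1}, {"dp": [-0.0153, 0, 0.001], "turn": 0, "claw": 1}, {"dp": [-0.0153, 0, 0.001], "turn": 0, "claw": 1}, {"dp": [-0.0153, 0, 0.001], "turn": 0, "claw": 1}]' --force 6

```text
clock: 12.17
position: [0.5678, 0.111, 0.1595]
orientation: [[-0.766, 0.643, 0.0], [0.643, 0.766, 0.0], [-0.0, 0.0, -1.0]]
force: [1.0, 0.8, 2.7]
grip_width: 0.0123
gripper_force: 6.0
```

```bash
python3 - <<'E'
from h import *
s=sense();R=np.array(s["orientation"]);print(s["clock"],"F tool",R.T@s["force"],"M tool",R.T@s["moment"],s["position"])
f=grab_frame("top");g=grab_frame("scene")
a=[cv2.resize(f["color"][140:220,160:240],(400,400),interpolation=cv2.INTER_CUBIC),cv2.resize(g["color"][220:300,170:250],(400,400),interpolation=cv2.INTER_CUBIC)]
save("rock1.png",cv2.convertScaleAbs(np.hstack(a),alpha=1.6))
E
```

```text
12.1667 F tool [-0.25372193  1.29702337 -2.694602  ] M tool [-0.58684225 -0.30325981  0.02664768] [0.56782848 0.11102337 0.1594669 ]
```

View pics/rock1.png

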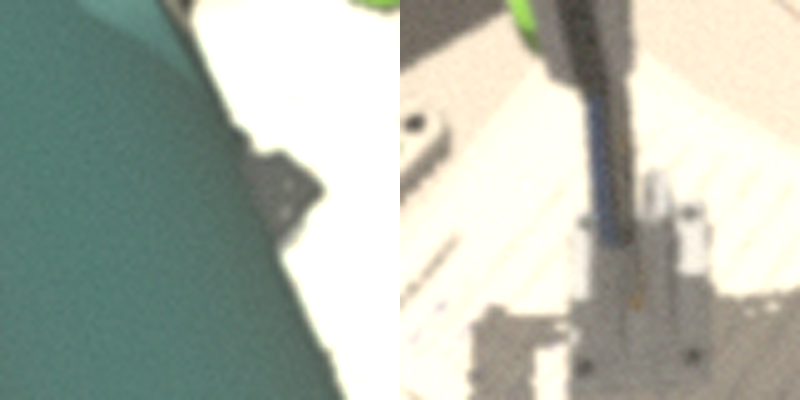

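The gauge is in the slot and leaning. The stud is still visible at the near end of the tongue (scene panel (638,300)), and the push on it is about 5 N. Continuing the arc.

>>> move_arm --plan '[{"dp": [-0.004, 0, 0.0006], "turn": 0, "claw": 1}, {"dp": [-0.008, 0, 0.0012], "turn": 0, "claw": 1}, {"dp": [-0.012, 0, 0.0019], "turn": 0, "claw": 1}, {"dp": [-0.015, 0, 0.0025], "turn": 0, "claw": 1}, {"dp": [-0.015, 0, 0.0025], "turn": 0, "claw": 1}, {"dp": [-0.015, 0, 0.0025], "turn": 0, "claw": 1}]'

```text
clock: 12.77
position: [0.5793, 0.1012, 0.1568]
orientation: [[-0.766, 0.643, -0.0], [0.643, 0.766, 0.0], [0.0, -0.0, -1.0]]
force: [1.7, -0.3, 2.2]
grip_width: 0.0121
gripper_force: 6.0
```

```bash
python3 - <<'E'
from h import *
s=sense();R=np.array(s["orientation"]);print(s["clock"],"F tool",R.T@s["force"],s["position"],s["grip_width"])
E
```

```text
12.7667 F tool [-1.52648271  0.85434292 -2.18561926] [0.57925538 0.10121686 0.15680825] 0.012113749325843757
```

>>> move_arm --plan '[{"dp": [-0.004, 0, 0.001], "turn": 0, "claw": 1}, {"dp": [-0.008, 0, 0.002], "turn": 0, "claw": 1}, {"dp": [-0.012, 0, 0.0032], "turn": 0, "claw": 1}, {"dp": [-0.015, 0, 0.004], "turn": 0, "claw": 1}, {"dp": [-0.0172, 0, 0.0046], "turn": 0, "claw": 1}, {"dp": [-0.0172, 0, 0.0046], "turn": 0, "claw": 1}, {"dp": [-0.0172, 0, 0.0046], "turn": 0, "claw": 1}, {"dp": [-0.0172, 0, 0.0046], "turn": 0, "claw": 1}, {"dp": [-0.0172, 0, 0.0046], "turn": 0, "claw": 1}]'

```text
clock: 13.52
position: [0.5922, 0.0904, 0.1523]
orientation: [[-0.766, 0.642, -0.0], [0.642, 0.766, -0.0], [0.0, -0.0, -1.0]]
force: [1.6, -0.4, 1.0]
grip_width: 0.0119
gripper_force: 6.0
```

```bash
python3 - <<'E'
from h import *
s=sense();R=np.array(s["orientation"]);print(s["clock"],"F tool",R.T@s["force"],s["position"],s["grip_width"])
p=np.array(s["position"])
f=grab_frame("top");g=grab_frame("scene")
import pickle;pickle.dump((s,g,f),open("f3.pkl","wb"))
a=[cv2.resize(f["color"][140:220,160:240],(400,400),interpolation=cv2.INTER_CUBIC),cv2.resize(g["color"][220:300,170:250],(400,400),interpolation=cv2.INTER_CUBIC)]
a=[cv2.resize(g["color"][220:300,170:250],(600,600),interpolation=cv2.INTER_CUBIC)]
save("rock2.png",cv2.convertScaleAbs(np.hstack(a),alpha=1.8))
# predicted pixels for lean 0.317 with the foot on stud
yv=np.array([-.766,.643,0]);gp=p+[0,0,.019]
for th in(.25,.317,.38):
    up=np.array([0,0,1])*np.cos(th)-yv*np.sin(th);yy=yv*np.cos(th)+np.array([0,0,1])*np.sin(th)
    foot=gp-up*.153+yy*.0015
    nx=-.004*np.array([.643,.766,0])
    print(th,"foot",foot,"px (crop x7.5): disc near edge",[((proj(g,foot+up*.09+nx+.046*(np.cos(a)*yy+np.sin(a)*up))-[170,220])*7.5).round(0) for a in(0,-.5,-1)])
E
```

```text
13.5167 F tool [-1.42716967  0.73457639 -0.97799359] [0.59223752 0.09043494 0.15233255] 0.011944465475014305
0.25 foot [0.56212899 0.11570881 0.02346006] px (crop x7.5): disc near edge [array([324., 268.]), array([334., 312.]), array([343., 319.])]
0.317 foot [0.5546131  0.12201783 0.02642338] px (crop x7.5): disc near edge [array([322., 268.]), array([332., 317.]), array([341., 329.])]
0.38 foot [0.54769934 0.12782142 0.02980324] px (crop x7.5): disc near edge [array([320., 268.]), array([330., 321.]), array([339., 338.])]
```

View pics/rock2.png

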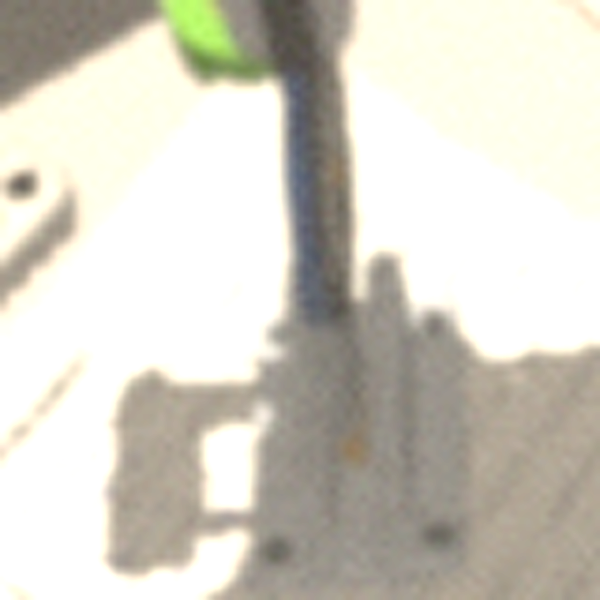

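```bash
python3 - <<'E'
from h import *
import pickle
s=sense();p=np.array(s["position"]);g=grab_frame("scene");acc=g["color"].astype(float)
for _ in range(9): acc+=grab_frame("scene")["color"]
acc/=10;pickle.dump((s,g,acc),open("f4.pkl","wb"))
crop=acc[222:297,190:240];crop=np.clip((crop-20)/(130-20)*255,0,255).astype(np.uint8)
A=cv2.resize(crop,(400,600),interpolation=cv2.INTER_CUBIC);B=A.copy()
X=np.array([.643,.766,0]);yv=np.array([-.766,.643,0]);gp=p+[0,0,.019];Z=np.array([0,0,1.])
q=lambda P:tuple(int(v) for v in np.round((proj(g,P)-[190,222])*8+4))
for th,c in((.23,(255,0,0)),(.317,(0,255,0)),(.40,(0,0,255))):
    up=Z*np.cos(th)-yv*np.sin(th);yy=yv*np.cos(th)+Z*np.sin(th);foot=gp-up*.153+yy*.0015
    P=lambda x,y,z:foot+X*x+yy*y+up*z
    print(th,"hub",proj(g,P(-.008,0,.09)),"disc bottom front/back",[np.max([proj(g,P(x,.046*np.cos(a),.09+.046*np.sin(a)))[1] for a in np.linspace(-3.1,0,40)]).round(1) for x in(-.004,.004)],"corner",proj(g,P(-.004,.018,0)))
    for pt in(P(-.008,0,.09),P(-.004,.018,0),P(.004,.018,0)): cv2.circle(B,q(pt),3,c,-1)
    cv2.polylines(B,[np.array([q(P(-.004,.046*np.cos(a),.09+.046*np.sin(a))) for a in np.linspace(-3.1,0.3,30)])],False,c)
save("last.png",np.hstack([A,B]))
E
```

```text
0.23 hub [215.80355135 241.8786702 ] disc bottom front/back [np.float64(262.4), np.float64(262.7)] corner [218.44441284 276.09003377]
0.317 hub [215.70811299 243.30687962] disc bottom front/back [np.float64(264.0), np.float64(264.3)] corner [218.18267815 279.43907244]
0.4 hub [215.59292135 244.51984308] disc bottom front/back [np.float64(265.3), np.float64(265.6)] corner [217.87477808 282.32118837]
```

View pics/last.png

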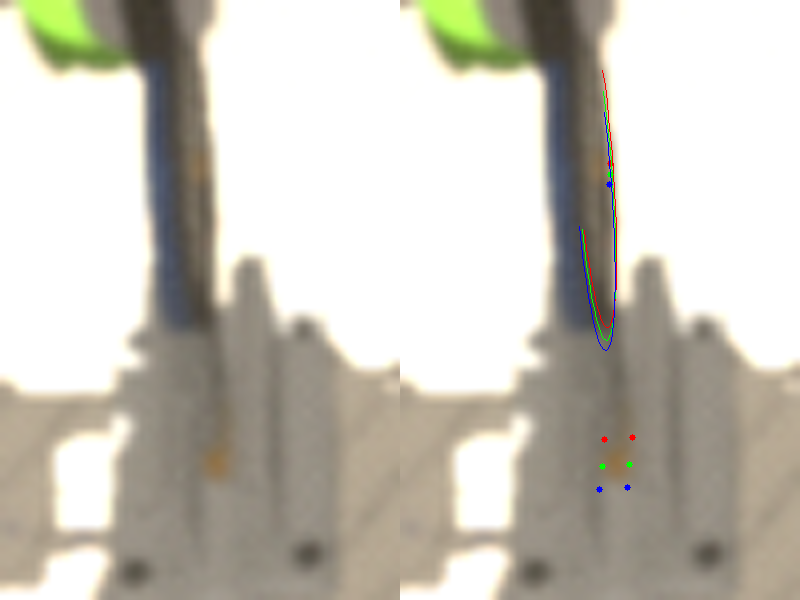

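The hub at panel (198,165), the disc bottom at y≈330 and the tongue corner at y≈450 agree with a lean of about 0.30, once corrected for the ~1 px upward bias seen in the dial shot. I'll add a slight extra lean as a hedge, let it settle, and check the forces.

>>> move_arm --plan '[{"dp": [-0.001, 0, 0.0005], "turn": 0, "claw": 1}, {"dp": [-0.002, 0, 0.001], "turn": 0, "claw": 1}, {"dp": [-0.002, 0, 0.001], "turn": 0, "claw": 1}, {"dp": [-0.002, 0, 0.001], "turn": 0, "claw": 1}, {"dp": [-0.002, 0, 0.001], "turn": 0, "claw": 1}, {"dp": [-0.002, 0, 0.001], "turn": 0, "claw": 1}, {"dp": [-0.002, 0, 0.001], "turn": 0, "claw": 1}, {"dp": [-0.002, 0, 0.001], "turn": 0, "claw": 1}, {"dp": [-0.002, 0, 0.001], "turn": 0, "claw": 1}, {"dp": [-0.002, 0, 0.001], "turn": 0, "claw": 1}, {"dp": [-0.002, 0, 0.001], "turn": 0, "claw": 1}, {"dp": [-0.002, 0, 0.001], "turn": 0, "claw": 1}]'

```text
clock: 15.12
position: [0.5939, 0.0891, 0.1514]
orientation: [[-0.766, 0.643, 0.0], [0.643, 0.766, 0.0], [-0.0, 0.0, -1.0]]
force: [2.7, 0.1, 5.8]
grip_width: 0.0119
gripper_force: 6.0
```

```bash
python3 - <<'E'
from h import *
import pickle
s=sense();R=np.array(s["orientation"]);print(s["clock"],"F tool",R.T@s["force"],s["position"],s["grip_width"])
p=np.array(s["position"]);d=p-[.5564,.1213,.161];print("along",d@[-.766,.643,0],"lean",np.arcsin(-(d@[-.766,.643,0])/.153), "arc z", -.153*(1-np.cos(np.arcsin(-(d@[-.766,.643,0])/.153))), d[2])
# scene bias check on the earlier dial shot: predicted vs seen pixels
s2,f2=pickle.load(open("f2.pkl","rb"));P=np.array(s2["position"]);n=np.array([.7071,-.7071,0]);y=np.array([.7071,.7071,0])
for nm,o,pan in(("hub",P-.008*n+.0015*y-[0,0,.044],(298,317)),("foot",P-.004*n+.0015*y-[0,0,.134],(304,511))):
    print(nm,"pred",proj(f2,o),"seen",213+(pan[0]-2)/5,122+(pan[1]-2)/5)
E
```

```text
15.1167 F tool [-1.99227535  1.83339522 -5.84948923] [0.59392706 0.0890933  0.15140747] 0.011919044316743434
along -0.04945463616529922 lean 0.32914380829342926 arc z -0.008213125726957288 -0.009592533207264553
hub pred [272.36836481 186.31271518] seen 272.2 185.0
foot pred [273.20712487 225.33478353] seen 273.4 223.8
```

```bash
python3 -c "
from workcell import *
print(sign_off())"
```

```text
the job is handed in; nothing more can be done
None
```

The job is handed in at about 15 s; no pass/fail result came back. The gauge is still held by its tab in the slot, pressing on the stud at about 8 N and leaning about 0.33 rad, against my mark reading of about 0.32 rad. The lean comes from arm position and camera readings, because the dial was nearly edge-on and I could not see the pointer on the mark.

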